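# Clamp a re-glued domino box in the glue jig

### The job

Slide the re-glued domino box fully home against the stop of the wooden glue jig, then tighten the jig's spring clamp with its handwheel, clockwise seen from above, by the knob: first feel your way through the slack of the worn screw until the wheel bites, and from there count exactly one full turn, neither more nor less. Then let go, and leave the other things on the shelf where they stand.

Things in the scene. Friction and masses are not known exactly. Their poses are not given: they have to be found in the camera images.
- jig: fixed wooden glue jig. Origin: on the shelf under the wheel's axis; x the way the box slides home, z up. Base 16 mm thick, x -130 to +85 mm, y -95 to +70 mm; fence along x (face at y = -57.5 mm, to 40 mm high), short guide opposite (face y = +1.5 mm, x -130 to -35 mm); posts at y = -80 and +58 mm carry a crosshead (x = +-23 mm, 120 to 144 mm high), the wheel above it
- stop (a point): middle of the near face of the stop block that ends the box's travel: at jig x = +62 mm, y = -28 mm, 27 mm above the shelf; the block is 12 mm thick, 22 mm high
- wheel_axis (a point): point on the vertical axis of the horizontal steel handwheel (116 mm across, rim top 172 mm above the shelf), 192 mm above the shelf, fixed to the jig. Clockwise seen from above tightens; the wheel stays at its height. The worn screw has slack: at first the wheel turns idly, by a hidden 0.05 to 0.8 turn clockwise, whatever its start angle, until it bites and turns the screw
- knob_mid (a point): the wheel's upright wooden crank knob, 18 mm in diameter, spinning freely on its pin, 173 to 213 mm above the shelf, 48 mm from the axis, at any angle at the start. Point: on its centre line, 197 mm up. Pushing it round takes under 1 N in the slack, 5 to 9 N at first, later to 13 N, once the screw turns. The screw stays where left; turning back meets the slack (0.8 turn in all) again
- clamp: the jig's clamp arm, turned by the screw through a soft coil spring, so it needs many degrees of screw for little force. Origin: on the shelf on the wheel's axis. A bar 104 mm up, with a hanging wooden post (16 mm across, foot 28 mm up) 45 mm from the axis: 3 mm clear of the home box's side at the start. Once on the box it stays; one true turn leaves 4.8 N on the box
- box: loose oak domino box, 222 x 56 x 35 mm, sliding lid on top, 350 g. Origin: on its underside's centre line; its x the way it slides home; it runs from x = -160 to +62 mm. It lies on the jig's base along the fence (1.5 mm clear each side), 35 to 60 mm short of home. Home: far end against the stop, origin at jig x = 0, y = -28 mm, 16 mm up
- tab (a point): the lid's upright pull block, 16 mm thick along the box's x, 36 mm wide, from 35 to 65 mm above the box's underside, fixed to the box at its x = -145 mm. This point is on its middle plane 57 mm above the underside (73 mm above the shelf), a good height for the TCP. It points out of the jig's open end
- canister: dented tin canister with screw lid, 80 mm across, 108 mm high, origin at its foot; bystander
- dice_cup: red plastic dice cup, 74 mm across, 88 mm high, origin at its foot; bystander
- cribbage: walnut cribbage board 300 x 95 x 24 mm (pegs to 46 mm), origin at the middle of its underside; bystander
- card_case: card case 92 x 66 x 21 mm lying flat, origin at the middle of its underside; bystander
- draughts: stack of draughtsmen 32 mm across, 36 mm high, origin at its foot; bystander
- spare_box: oak domino box 170 x 55 x 35 mm, origin at the middle of its underside; bystander

How it is judged (in metres and radians):
On the way, in this order (a step that is already met when the one before it is completed fails the run):
1. the box is fully home, before it is clamped (x of box in the frame of jig above -0.003 m and contact force between clamp and box below 1 N), for 0.2 s.
2. the clamp arm comes to bear on the home box (x of box in the frame of jig above -0.003 m and contact force between clamp and box above 1.5 N), for 0.2 s.
At the end, for the whole second after the job is handed in: box within 3 mm of fully home and at rest, the clamp arm pressing it with 4.4 to 5.2 N (one turn of the screw from the bite, within about 0.08 turn), everything let go (x of box in the frame of jig above -0.003 m and contact force between clamp and box between 4.4 and 5.2 N and linear speed of box below 0.01 m/s); the robot touches nothing.
It fails at once if the glued box is overtightened: the clamp arm presses it with more than 6.5 N (contact force between clamp and box above 6.5 N).
It fails at once if a bystander is pushed away by more than 20 mm (distance of any of canister, dice_cup, cribbage, spare_box, card_case, draughts from where it was at the start of the episode above 0.02 m).
It also fails if it takes over 66 s, if anything falls off the work surface, if the arm or the gripper's body presses on something with over 40 N, if the wrist force passes 120 N, or if a joint passes its speed limit or range.

### The arm

A 7-joint arm with a two-finger parallel gripper is mounted at the origin on the work surface. World frame = base frame: x ahead of the robot, y to its left, z up, the work surface at z = 0. Lengths are in mm, angles in rad, forces in N, time in s.
With the tool pointing down it reaches from about 400 to 875 mm from the base axis. Payload 6.5 kg.
Tool frame: the origin (TCP) lies between the finger pads, 19 mm behind the fingertips; this is the grasp point; z points along the fingers, y is the direction in which the jaws open and shut (so a half turn about z gives the same grasp; the last joint's range is limited). The gripper opens to 88 mm and grips with 3 to 60 N. Pads are 18 mm wide; open, the fingers measure 123 mm over their backs; the gripper's body (75 mm by 187 mm) begins 45 mm behind the grasp point.
Start: joints at [1.142, 0.536, -0.004, 1.538, 0.003, 1.067, -0.071], TCP at [230.677, -607.683, 257.416] pointing down, gripper open.
Joint ranges: [-2.7, 2.7], [-0.37, 2.16], [-1.27, 1.26], [0.24, 2.4], [-1.31, 4.45], [0.19, 1.91], [-2.76, 2.76]. Speed limits (rad/s): [2.39, 2.39, 3.14, 3.14, 3.14, 3.14, 3.14].

### API

Orientations are given as a unit quaternion [x, y, z, w].
In Python, from workcell import get_obs, camera, sign_off, recognise gives the robot as it stands. The module is installed in compiled form; this text tells all that it offers.
- The arm moves only by the shell command python3 -m creep 'ROWS'. ROWS is JSON, a list of rows, each an object with "dp": the shift along the tool's x, y, z each as a share of 0.2 m, from -1 to 1, a list of three; "angular": the turn, a rotation vector about the tool's x, y, z each as a share of 30 degrees, from -1 to 1, a list of three; "fingers": the opening, from 0 (shut) to 1 (fully open). In form: [{"dp": [x, y, z], "angular": [ax, ay, az], "fingers": fingers}, ...]. A call has exactly 5 rows; each row is the pose to reach, as a shift and turn from the pose measured when the call began, along the tool's axes at that moment; what a row does not reach only later rows make up. A row lasts 1/12 s, in which the tool goes at most 41.7 mm and 7.16 degrees, less where a joint would pass 70% of its speed; a pose out of reach is approached as far as the arm can. A call with a number of a shift or a turn outside -1 to 1 is refused whole. A call with a gripper value outside its range is refused whole. The fingers move at their own pace and stop on an object; the grip force is fixed at half the most. Time passes only in rows, so rows that repeat a pose let the fingers close, or fill a call up. It gives the time, the measured TCP pose, the force and the opening at its end, in the units of the state.
- get_obs(): the state, without advancing time (a new reading comes with each control period).
- camera(name): name is "scene" or "top"; returns a dict with "img" (384x512x3 uint8, red, green, blue), "depth" (384x512 float32, mm along the optical axis (not along the pixel's ray), 0 where there is no reading), "mtx" (3x3 intrinsics, pixels), "D" ([k1, k2, p1, p2, k3] as OpenCV has them; the pictures are not rectified), "T" (4x4, takes a point from camera to world coordinates). Camera axes: x right, y down, z forward; pixel columns grow to the right and rows downward; lengths in mm; the calibration is good to about 2 mm. A picture is of the moment at which its call begins.
- sign_off(): hands the job in, once; it reports no verdict.
Trained networks look in the newest picture that a camera, given by its name, has taken for a name from the list of things; names that differ only in an ending like _2 or _b are one class to them, and where a whole thing is asked for, a point or a joint stands for the part that bears it (a point fixed in the world has none). Each returns a list of dicts, best first, with "p" (0 to 1); they miss things now and then, are a little off and sometimes report something else, mostly with a low value. They report only what shows in the picture. A call takes as long as a camera call.
- recognise(camera, target): "at" ([row, column] in pixels, amid what is visible of it).
The state is a dict: "time_s": time; "q": joint angles; "dq": joint speeds; "tau": joint torques, N m; "tcp_pos": TCP position; "tcp_rot": TCP orientation; "contact_force": force on the tool from outside, world axes, zero at the start; "torque": the same for the moment, N m; "width": finger opening in mm.
Only numpy, scipy, OpenCV 4.12 (cv2) and the standard library are available. Lean on these libraries where they do the work, as an engineer would, in place of code of your own. Each camera call takes 0.05 s, during which the arm holds its last target. There are 200 camera calls.

## Working session

There is one attempt and no reset: what is moved stays moved. The work goes in short steps, Python scripts to look and compute and a shell command to move; the robot and the scene stay as the last step left them, time stands still between calls to the robot, and variables do not carry over. Pictures are saved under pics/ and viewed, about 8 in all and at most 12, crops included, and the job is handed in when it is done.

```bash
mkdir -p pics; cat > h.py <<'E'
import numpy as np, cv2
from workcell import get_obs, camera, sign_off, recognise
def ray(c,px):  # px=[row,col] -> origin, dir (z=1 in cam) world
    n=cv2.undistortPoints(np.array([[[px[1],px[0]]]],float),c["mtx"],np.array(c["D"],float))[0,0]
    T=np.array(c["T"]); return T[:3,3],T[:3,:3]@np.array([n[0],n[1],1.])
def at_z(c,px,z):
    o,d=ray(c,px); return o+d*(z-o[2])/d[2]
def at_d(c,px):
    r,k=int(round(px[0])),int(round(px[1])); w=c["depth"][max(r-2,0):r+3,max(k-2,0):k+3]; w=w[w>0]
    if not len(w): return None
    o,d=ray(c,px); return o+d*np.median(w)
def save(c,name,crop=None,s=1.5):
    im=c["img"]
    if crop: im=im[crop[0]:crop[1],crop[2]:crop[3]]
    cv2.imwrite("pics/"+name,cv2.resize(im[...,::-1],None,fx=s,fy=s,interpolation=cv2.INTER_CUBIC))
def project(c,P):
    T=np.linalg.inv(np.array(c["T"])); p=T[:3,:3]@np.array(P,float)+T[:3,3]
    return cv2.projectPoints(p[None],np.zeros(3),np.zeros(3),c["mtx"],np.array(c["D"],float))[0][0,0][::-1]
E
python3 - <<'E'
from h import *
np.set_printoptions(precision=1,suppress=True)
o=get_obs(); print(o["time_s"],o["tcp_pos"],o["tcp_rot"],o["contact_force"],o["width"])
for n in("scene","top"):
    c=camera(n); save(c,n+"0.png")
    for t in("jig","stop","wheel_axis","knob_mid","clamp","box","tab","canister","dice_cup","cribbage","card_case","draughts","spare_box"):
        for r in recognise(n,t)[:2]: print(n,t,round(r["p"],2),np.array(r["at"]),at_d(c,r["at"]))
E
```

```text
0.0 [ 230.5 -607.2  256.5] [ 1.   0.2 -0.  -0. ] [-0.8  0.4  0.4] 88.06766201699315
scene jig 0.8 [227.3 281. ] [563.4 121.7 125.4]
scene jig 0.41 [265.8 252.4] [670.4 128.4  10.5]
scene stop 0.96 [226.2 282.3] [558.7 121.7 127. ]
scene wheel_axis 0.72 [227.4 282.3] [531.8  94.1  50.1]
scene clamp 0.43 [225.7 299.9] [490.7 126.8  64.7]
scene clamp 0.19 [125.5 191.9] [ 526.  -432.4   24. ]
scene box 0.77 [209.6 240.8] [597.6 -32.   51.2]
scene box 0.17 [224.9 299.3] [493.8 126.8  73. ]
scene tab 0.73 [207.4 244.1] [584.  -33.3  49.5]
scene canister 0.87 [268.8 322.8] [544.1 286.7 107.9]
scene canister 0.3 [265.5 251.7] [671.6 126.5  11. ]
scene dice_cup 0.79 [267.5 254. ] [668.5 134.    5.7]
scene cribbage 0.83 [124.2 193.5] [ 518.  -434.4   23.6]
scene card_case 0.93 [248.8 217.5] [725.5  23.9  20.6]
scene card_case 0.52 [287.4 396.9] [381.6 436.8  34.9]
scene draughts 0.62 [176.8 262.8] [ 458.6 -101.7   31.1]
scene spare_box 0.56 [288.6 398.2] [381.1 441.6  34.7]
top jig 0.77 [213.8 238.1] [506.   67.6 154. ]
top stop 0.65 [212.2 236.5] [508.   71.3 176.6]
top wheel_axis 0.92 [212.4 236.9] [507.5  70.1 176.2]
top knob_mid 0.7 [165.4 215.9] [703.8 159.8   8.2]
top clamp 0.19 [214.5 237. ] [501.6  70.  170.3]
top box 0.58 [192.9 266.2] [592.6 -23.6  54.1]
top tab 0.85 [197.4 267.1] [577.  -26.7  52.3]
top canister 0.79 [209.5 180.7] [525.5 261.1 112.1]
top dice_cup 0.6 [166. 218.] [701.7 152.1   7.5]
top cribbage 0.65 [219.8 384.9] [ 501.1 -443.9   25.1]
top card_case 0.78 [162.9 258.4] [709.    3.9  23. ]
top draughts 0.64 [214.2 237.6] [504.8  69.2 153.7]
top draughts 0.53 [233.9 290.1] [ 451.6 -106.2   35.2]
top spare_box 0.8 [256.7 136.7] [370.6 425.3  36.8]
```

```bash
python3 - <<'E'
import cv2
a=cv2.imread("pics/scene0.png");b=cv2.imread("pics/top0.png")
# crops around jig from saved 1.5x pics
ca=a[int(150*1.5):int(320*1.5),int(190*1.5):int(370*1.5)]; cb=b[int(130*1.5):int(270*1.5),int(160*1.5):int(320*1.5)]
ca=cv2.resize(ca,(400,int(400*170/180)));cb=cv2.resize(cb,(400,350))
import numpy as np
h=max(len(ca),len(cb));f=lambda x:np.vstack([x,np.zeros((h-len(x),400,3),np.uint8)])
cv2.imwrite("pics/both.png",np.hstack([f(ca),f(cb)]))
E
```

```text
(no output)
```

View pics/scene0.png

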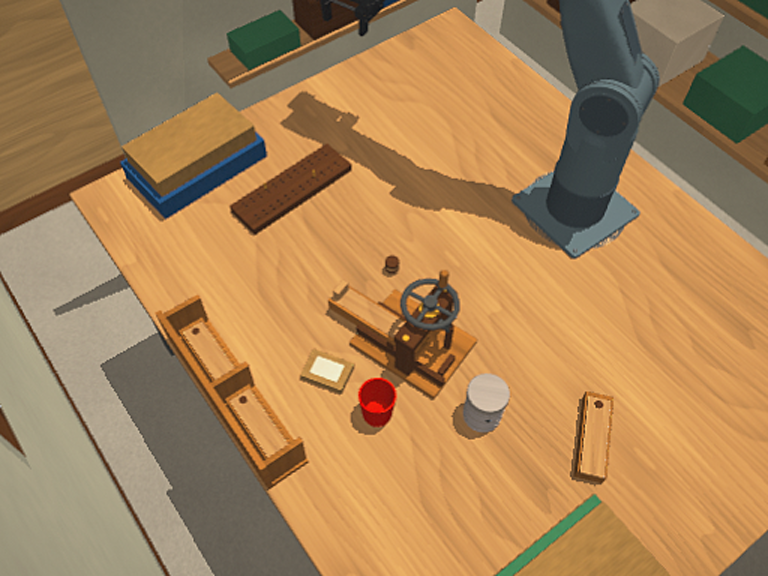

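View pics/both.png

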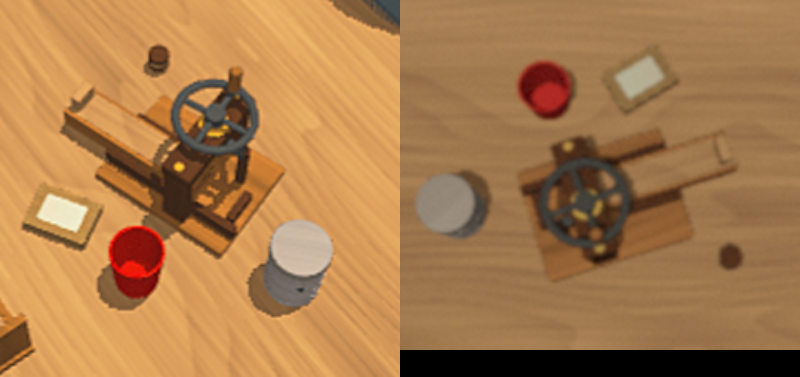

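The box points left in the top view, with its tab at about (722,150) in that crop. The wheel is at about (585,202), and the knob seems to be on the robot side of the rim (scene crop 235,75). I'll measure these from depth.

```bash
cat >> h.py <<'E'
def cloud(c):
    d=c["depth"]; r,k=np.nonzero(d>0)
    n=cv2.undistortPoints(np.stack([k,r],1).astype(float)[:,None],c["mtx"],np.array(c["D"],float))[:,0]
    P=np.c_[n,np.ones(len(n))]*d[r,k][:,None]; T=np.array(c["T"])
    return P@T[:3,:3].T+T[:3,3], c["img"][r,k].astype(int), np.c_[r,k]
E
python3 - <<'E'
from h import *
np.set_printoptions(precision=1,suppress=True)
for n in("scene","top"):
    c=camera(n); P,C,R=cloud(c)
    print(n,np.array(c["T"])[:3,3])
    m=(np.hypot(P[:,0]-505,P[:,1]-70)<110)
    Q=P[m&(P[:,2]>163)&(P[:,2]<178)]
    # circle fit
    f=lambda Q:np.linalg.lstsq(np.c_[2*Q[:,:2],np.ones(len(Q))],(Q[:,:2]**2).sum(1),rcond=None)[0]
    ctr=Q[:,:2].mean(0)
    for _ in range(8):
        rr=np.hypot(*(Q[:,:2]-ctr).T); s=f(Q[(rr>42)&(rr<66)]); ctr=s[:2]
    print("circle",ctr,np.sqrt(s[2]+ctr@ctr),len(Q))
    K=m&(P[:,2]>182)&(P[:,2]<235)
    for p,q,w in zip(P[K],C[K],R[K]): print(p,q,w)
    # tab
    m=(np.hypot(P[:,0]-590,P[:,1]+40)<120)&(P[:,2]>60)&(P[:,2]<100)
    m&=P[:,1]<0
    print("tab",m.sum(),P[m].mean(0),P[m].min(0),P[m].max(0))
    m=(np.hypot(P[:,0]-590,P[:,1]+20)<90)&(P[:,2]>44)&(P[:,2]<58)&(P[:,1]<20)
    t=P[m][:,:2]; r=cv2.minAreaRect(t.astype(np.float32)); print("boxtop",m.sum(),r,P[m][:,2].mean())
E
```

```text
scene [1038.5  623.4 1373.7]
circle [516.7  84.4] 51.31054634016453 593
[468.5  58.4 210.4] [198 126  63] [180 295]
[467.2  61.1 212.5] [192 120  53] [180 296]
[465.9  63.8 214.6] [187 120  61] [180 297]
[474.5  60.9 213.6] [158  95  38] [181 294]
[470.3  60.7 209.7] [196 118  45] [181 295]
[469.3  63.7 212.3] [195 120  46] [181 296]
[468.   66.3 214.3] [195 117  44] [181 297]
[461.8  64.2 206.4] [185 118  56] [181 298]
[476.3  59.2 208. ] [126  84  45] [182 293]
[475.   62.  210.2] [160  97  39] [182 294]
[475.3  66.2 215.6] [198 122  47] [182 295]
[472.2  67.1 213.8] [202 124  49] [182 296]
[470.6  69.4 215.3] [194 119  48] [182 297]
[467.8  70.6 214.2] [170 108  51] [182 298]
[463.8  70.6 210.8] [184 129  75] [182 299]
[476.4  59.8 203.7] [97 64 34] [183 293]
[476.2  63.7 208.2] [123  78  34] [183 294]
[476.7  68.1 213.9] [166 103  48] [183 295]
[472.7  68.1 210.4] [184 113  49] [183 296]
[470.9  70.2 211.4] [162 100  41] [183 297]
[468.2  71.6 210.7] [130  83  39] [183 298]
[464.9  72.3 208.7] [173 121  68] [183 299]
[477.7  61.6 201.9] [92 60 31] [184 293]
[475.8  63.7 202.7] [9
[... 2575 characters left out ...]
60.8 217.1] [128  81  40] [224 239]
[466.9  57.8 216. ] [105  68  37] [224 240]
[467.6  55.1 209.8] [71 50 35] [224 241]
[464.4  67.2 210.6] [115  74  42] [225 237]
[464.1  64.  213.2] [121  80  44] [225 238]
[463.8  60.8 216.8] [109  71  35] [225 239]
[464.3  58.  212.2] [88 55 32] [225 240]
[465.6  55.6 199.7] [69 51 41] [225 241]
[463.   68.1 194.9] [85 57 38] [226 237]
[461.7  64.3 207.6] [90 57 35] [226 238]
[461.7  61.2 208. ] [83 51 29] [226 239]
[462.5  58.7 199.6] [72 49 30] [226 240]
tab 61 [600.3 -97.7  78.5] [ 573.2 -113.1   60.1] [619.1  -5.4  88.8]
boxtop 556 ((582.4951782226562, -40.707305908203125), (67.79949951171875, 135.3464813232422), 11.799291610717773) 52.37148694406108
```

```bash
cat >> h.py <<'E'
from scipy.spatial.transform import Rotation as Ro
A=np.array([515.5,82.]); TH=np.radians(107.7)
JX=np.array([np.cos(TH),np.sin(TH)]); JY=np.array([-JX[1],JX[0]])
def jig(x,y,z): return np.r_[A+x*JX+y*JY,z]
def shift(P,o=None,Pfrom=None):
    o=o or get_obs(); R=Ro.from_quat(o["tcp_rot"])
    return np.round(R.inv().apply(np.array(P)-(o["tcp_pos"] if Pfrom is None else Pfrom))/200,3)
def turn(h,o=None): # tool x heading h (deg), tool straight down; share of 30deg
    o=o or get_obs(); h=np.radians(h); R=Ro.from_matrix(np.c_[[np.cos(h),np.sin(h),0],[np.sin(h),-np.cos(h),0],[0,0,-1]])
    return np.round(np.degrees((Ro.from_quat(o["tcp_rot"]).inv()*R).as_rotvec())/30,3)
E
python3 - <<'E'
from h import *
print("tab est in jig", (np.array([602,-97])-A)@JX,(np.array([602,-97])-A)@JY)
P=jig(-195-50,-28,160); print(P,shift(P),shift(P)/3,turn(17.7))
E
```

```text
tab est in jig -196.82526491444685 -27.983300222772442
[ 616.6626214 -142.8891372  160.       ] [ 2.629 -1.488  0.487] [ 0.87633333 -0.496       0.16233333] [-0.     0.     0.103]
```

```bash

python3 -m creep '[{"dp":[0.15,-0.085,0],"angular":[0,0,0.03],"fingers":0.5},{"dp":[0.31,-0.175,0],"angular":[0,0,0.06],"fingers":0},{"dp":[0.48,-0.27,0],"angular":[0,0,0.1],"fingers":0},{"dp":[0.65,-0.365,0],"angular":[0,0,0.1],"fingers":0},{"dp":[0.8,-0.45,0],"angular":[0,0,0.1],"fingers":0}]'
python3 -m creep '[{"dp":[0.17,-0.095,0],"angular":[0,0,0],"fingers":0},{"dp":[0.34,-0.19,0],"angular":[0,0,0],"fingers":0},{"dp":[0.51,-0.285,0],"angular":[0,0,0],"fingers":0},{"dp":[0.68,-0.38,0],"angular":[0,0,0],"fingers":0},{"dp":[0.85,-0.475,0],"angular":[0,0,0],"fingers":0}]'
python3 -m creep '[{"dp":[0.17,-0.095,0.05],"angular":[0,0,0],"fingers":0},{"dp":[0.34,-0.19,0.1],"angular":[0,0,0],"fingers":0},{"dp":[0.51,-0.285,0.2],"angular":[0,0,0],"fingers":0},{"dp":[0.66,-0.38,0.3],"angular":[0,0,0],"fingers":0},{"dp":[0.7,-0.42,0.4],"angular":[0,0,0],"fingers":0}]'
python3 - <<'E'
from h import *
P=jig(-245,-28,73); print(P,shift(P),turn(17.7),get_obs()["time_s"],get_obs()["contact_force"])
E
```

```text
time_s: 1.92
tcp_pos: [349.9, -464.6, 257.6]
tcp_rot: [0.988, 0.155, 0.0, -0.0]
contact_force: [0.7, -0.2, 1.1]
width: 57.4
time_s: 2.33
tcp_pos: [483.7, -320.6, 258.0]
tcp_rot: [0.988, 0.155, 0.0, 0.0]
contact_force: [-0.0, -1.2, 0.0]
width: 23.6
time_s: 2.75
tcp_pos: [595.6, -191.4, 177.7]
tcp_rot: [0.987, 0.158, 0.003, -0.001]
contact_force: [0.9, 0.7, 0.2]
width: 0.4
[ 616.6626214 -142.8891372   73.       ] [ 0.173 -0.197  0.525] [-0.002 -0.011  0.017] 2.75 [0.92692972 0.70185059 0.20765819]
```

```bash

python3 -m creep '[{"dp":[0.06,-0.07,0.11],"angular":[0,0,0],"fingers":0},{"dp":[0.12,-0.13,0.23],"angular":[0,0,0],"fingers":0},{"dp":[0.17,-0.195,0.35],"angular":[0,0,0.017],"fingers":0},{"dp":[0.173,-0.197,0.47],"angular":[0,0,0.017],"fingers":0},{"dp":[0.173,-0.197,0.525],"angular":[0,0,0.017],"fingers":0}]'
python3 - <<'E'
from h import *
c=camera("scene"); d=camera("top")
a=c["img"][120:290,150:350];b=d["img"][130:270,190:350]
f=lambda x:cv2.resize(x,(400,340),interpolation=cv2.INTER_CUBIC)
cv2.imwrite("pics/p3.png",np.hstack([f(a),f(b)])[...,::-1])
P=jig(-245,-28,73); print(P,shift(P),turn(17.7),get_obs()["tcp_pos"])
E
```

```text
time_s: 3.17
tcp_pos: [615.5, -140.8, 70.0]
tcp_rot: [0.988, 0.155, 0.001, -0.002]
contact_force: [-0.4, -0.2, -0.4]
width: 0.6
[ 616.6626214 -142.8891372   73.       ] [ 0.008  0.001 -0.01 ] [-0.005 -0.003 -0.001] [ 615.02233544 -143.14100824   70.97210264]
```

View pics/p3.png

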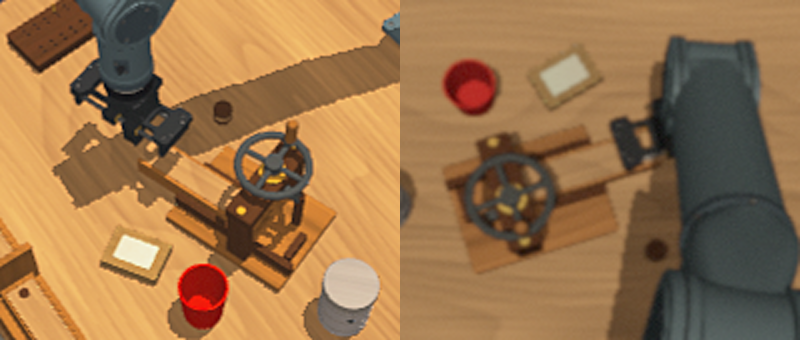

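The closed fingers stand behind the tab, in line with the box. Now I'll push along −tool y.

```bash

python3 -m creep '[{"dp":[0.008,-0.03,-0.01],"angular":[0,0,0],"fingers":0},{"dp":[0.008,-0.06,-0.01],"angular":[0,0,0],"fingers":0},{"dp":[0.008,-0.09,-0.01],"angular":[0,0,0],"fingers":0},{"dp":[0.008,-0.12,-0.01],"angular":[0,0,0],"fingers":0},{"dp":[0.008,-0.14,-0.01],"angular":[0,0,0],"fingers":0}]'
python3 -m creep '[{"dp":[0,-0.025,0],"angular":[0,0,0],"fingers":0},{"dp":[0,-0.05,0],"angular":[0,0,0],"fingers":0},{"dp":[0,-0.08,0],"angular":[0,0,0],"fingers":0},{"dp":[0,-0.11,0],"angular":[0,0,0],"fingers":0},{"dp":[0,-0.14,0],"angular":[0,0,0],"fingers":0}]'
python3 - <<'E'
from h import *
o=get_obs();p=np.array(o["tcp_pos"]);f=np.array(o["contact_force"]);print((p[:2]-A)@JX,(p[:2]-A)@JY,p[2],f[:2]@JX,f[:2]@JY,f[2])
E
```

```text
time_s: 3.68
tcp_pos: [609.0, -116.4, 74.5]
tcp_rot: [0.988, 0.154, 0.002, -0.0]
contact_force: [1.1, -5.3, 2.6]
width: 0.5
time_s: 4.1
tcp_pos: [601.1, -90.3, 75.2]
tcp_rot: [0.988, 0.153, 0.003, 0.0]
contact_force: [1.6, -4.3, 4.0]
width: 0.6
-190.1896168003999 -29.18624664941412 75.18599575403267 -4.543276417443902 -0.21163072351118842 3.984565911071331
```

```bash

python3 -m creep '[{"dp":[0,-0.02,0],"angular":[0,0,0],"fingers":0},{"dp":[0,-0.035,0],"angular":[0,0,0],"fingers":0},{"dp":[0,-0.05,0],"angular":[0,0,0],"fingers":0},{"dp":[0,-0.065,0],"angular":[0,0,0],"fingers":0},{"dp":[0,-0.08,0],"angular":[0,0,0],"fingers":0}]'
python3 -m creep '[{"dp":[0,-0.01,0],"angular":[0,0,0],"fingers":0},{"dp":[0,-0.015,0],"angular":[0,0,0],"fingers":0},{"dp":[0,-0.02,0],"angular":[0,0,0],"fingers":0},{"dp":[0,-0.025,0],"angular":[0,0,0],"fingers":0},{"dp":[0,-0.03,0],"angular":[0,0,0],"fingers":0}]'
python3 - <<'E'
from h import *
o=get_obs();p=np.array(o["tcp_pos"]);f=np.array(o["contact_force"]);print((p[:2]-A)@JX,(p[:2]-A)@JY,p[2],f[:2]@JX,f[:2]@JY,f[2])
E
```

```text
time_s: 4.52
tcp_pos: [596.3, -75.2, 75.2]
tcp_rot: [0.988, 0.153, 0.003, 0.0]
contact_force: [1.2, -4.9, 2.1]
width: 0.6
time_s: 4.93
tcp_pos: [594.8, -70.3, 75.3]
tcp_rot: [0.988, 0.153, 0.003, 0.001]
contact_force: [3.1, -6.8, 1.3]
width: 0.6
-169.23318719916654 -29.206053609327483 75.31307675485132 -7.422197162840315 -0.8766015042375923 1.2768684264498233
```

```bash

python3 -m creep '[{"dp":[0,-0.015,0],"angular":[0,0,0],"fingers":0},{"dp":[0,-0.02,0],"angular":[0,0,0],"fingers":0},{"dp":[0,-0.03,0],"angular":[0,0,0],"fingers":0},{"dp":[0,-0.035,0],"angular":[0,0,0],"fingers":0},{"dp":[0,-0.04,0],"angular":[0,0,0],"fingers":0}]'
python3 - <<'E'
from h import *
o=get_obs();p=np.array(o["tcp_pos"]);f=np.array(o["contact_force"]);print((p[:2]-A)@JX,(p[:2]-A)@JY,p[2],f[:2]@JX,f[:2]@JY,f[2])
E
```

```text
time_s: 5.35
tcp_pos: [594.4, -70.1, 76.3]
tcp_rot: [0.989, 0.15, 0.005, 0.005]
contact_force: [5.6, -20.2, 1.7]
width: 0.4
-168.86025976164768 -28.91278967467505 76.25515680777426 -20.91148322683105 0.7647227075938949 1.7483146487437775
```

The box is home: it stalled at −169 mm with 20 N on the tool. Next I'll back off, rise and go over the knob.

```bash

python3 -m creep '[{"dp":[0,0.05,0],"angular":[0,0,0],"fingers":0},{"dp":[0,0.1,0],"angular":[0,0,0],"fingers":0},{"dp":[0,0.12,-0.15],"angular":[0,0,0],"fingers":0.2},{"dp":[0,0.12,-0.33],"angular":[0,0,0],"fingers":0.5},{"dp":[0,0.12,-0.5],"angular":[0,0,0],"fingers":0.55}]'
python3 -m creep '[{"dp":[0,0,-0.15],"angular":[0,0,0],"fingers":0.55},{"dp":[0,0,-0.3],"angular":[0,0,0],"fingers":0.55},{"dp":[0,0,-0.45],"angular":[0,0,0],"fingers":0.55},{"dp":[0,0,-0.45],"angular":[0,0,0],"fingers":0.55},{"dp":[0,0,-0.45],"angular":[0,0,0],"fingers":0.55}]'
python3 - <<'E'
from h import *
c=camera("top");P,C,R=cloud(c)
m=(np.hypot(P[:,0]-602,P[:,1]+60)<80)&(P[:,2]>66)&(P[:,2]<100)
print("tabtop",m.sum(),(P[m][:,:2].mean(0)-A)@JX,(P[m][:,:2].mean(0)-A)@JY)
m=(np.hypot(P[:,0]-470,P[:,1]-64)<60)&(P[:,2]>198)&(P[:,2]<225);print("knob",m.sum(),P[m].mean(0))
P=[470.3,64.2,270]; o=get_obs();print(o["time_s"],o["tcp_pos"],o["contact_force"],o["width"],shift(P),turn(17.7))
E
```

```text
time_s: 5.77
tcp_pos: [599.2, -91.1, 176.6]
tcp_rot: [0.989, 0.151, 0.003, 0.004]
contact_force: [0.7, 0.3, 0.0]
width: 18.5
time_s: 6.18
tcp_pos: [599.1, -89.5, 267.9]
tcp_rot: [0.988, 0.151, 0.005, 0.004]
contact_force: [-1.0, 0.5, 0.1]
width: 48.1
tabtop 48 -146.17498410346556 -24.543896053923035
knob 29 [469.36842667  62.27470435 213.17662871]
6.2333 [598.12856597 -89.61746399 266.18904204] [ 0.16260368 -0.57153276  0.31499819] 48.55589010930497 [-0.38  -0.925 -0.028] [ 0.014 -0.009 -0.01 ]
```

```bash

python3 -m creep '[{"dp":[-0.06,-0.15,0],"angular":[0,0,0],"fingers":0.55},{"dp":[-0.12,-0.3,0],"angular":[0,0,0],"fingers":0.55},{"dp":[-0.19,-0.47,-0.02],"angular":[0.014,-0.009,-0.01],"fingers":0.55},{"dp":[-0.25,-0.63,-0.028],"angular":[0.014,-0.009,-0.01],"fingers":0.55},{"dp":[-0.31,-0.79,-0.028],"angular":[0.014,-0.009,-0.01],"fingers":0.55}]'
python3 - <<'E'
from h import *
P=[470.3,63.5,262]; o=get_obs();print(o["time_s"],o["tcp_pos"],shift(P),turn(17.7))
E
```

```text
time_s: 6.65
tcp_pos: [489.3, 43.9, 268.7]
tcp_rot: [0.988, 0.154, -0.002, -0.0]
contact_force: [0.4, 0.5, 1.1]
width: 48.7
6.65 [489.30682559  43.93582119 268.66760571] [-0.061 -0.122  0.034] [-0.003  0.006  0.001]
```

```bash

python3 -m creep '[{"dp":[-0.04,-0.08,0.02],"angular":[0,0,0],"fingers":0.55},{"dp":[-0.061,-0.122,0.03],"angular":[0,0.005,0],"fingers":0.55},{"dp":[-0.061,-0.122,0.03],"angular":[0,0.005,0],"fingers":0.55},{"dp":[-0.061,-0.122,0.03],"angular":[0,0.005,0],"fingers":0.55},{"dp":[-0.061,-0.122,0.03],"angular":[0,0.005,0],"fingers":0.55}]'
python3 - <<'E'
from h import *
c=camera("scene");save(c,"k4.png",(110,280,210,370),4)
P=[470.3,63.5,198]; o=get_obs();print(o["time_s"],o["tcp_pos"],shift(P),turn(17.7))
E
```

```text
time_s: 7.07
tcp_pos: [471.1, 62.1, 262.4]
tcp_rot: [0.988, 0.153, -0.001, -0.0]
contact_force: [0.3, -0.4, 0.5]
width: 48.8
7.1167 [471.17673466  62.09682365 262.52082579] [-0.002 -0.008  0.323] [-0.002  0.001 -0.004]
```

View pics/k4.png

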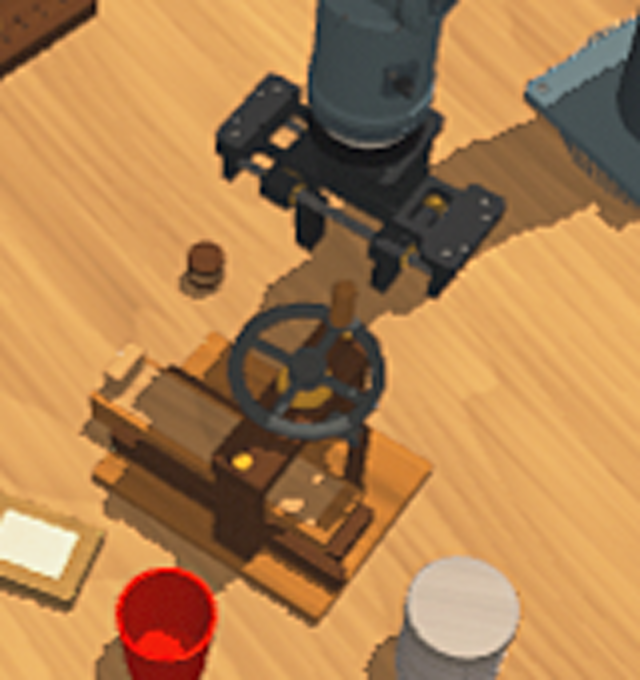

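The box is up against the stop, and the open fingers straddle the knob (about (342,300)) from above. Descend and grip.

```bash

python3 -m creep '[{"dp":[-0.002,-0.008,0.08],"angular":[0,0,0],"fingers":0.55},{"dp":[-0.002,-0.008,0.16],"angular":[0,0,0],"fingers":0.55},{"dp":[-0.002,-0.008,0.24],"angular":[0,0,0],"fingers":0.55},{"dp":[-0.002,-0.008,0.3],"angular":[0,0,0],"fingers":0.55},{"dp":[-0.002,-0.008,0.318],"angular":[0,0,0],"fingers":0.5}]'
python3 -m creep '[{"dp":[0,0,0],"angular":[0,0,0],"fingers":0.1},{"dp":[0,0,0],"angular":[0,0,0],"fingers":0.1},{"dp":[0,0,0],"angular":[0,0,0],"fingers":0.1},{"dp":[0,0,0],"angular":[0,0,0],"fingers":0.1},{"dp":[0,0,0],"angular":[0,0,0],"fingers":0.1}]'
python3 - <<'E'
from h import *
o=get_obs();p=np.array(o["tcp_pos"]);d=p[:2]-A;print(o["time_s"],p,o["contact_force"],o["width"],"r",np.hypot(*d),np.degrees(np.arctan2(d[1],d[0])),turn(17.7))
E
```

```text
time_s: 7.53
tcp_pos: [470.0, 62.3, 197.2]
tcp_rot: [0.988, 0.152, -0.002, -0.0]
contact_force: [-0.8, -0.6, -0.3]
width: 44.7
time_s: 7.95
tcp_pos: [470.5, 62.3, 197.9]
tcp_rot: [0.988, 0.152, -0.001, -0.0]
contact_force: [0.0, -0.3, 0.8]
width: 16.9
7.95 [470.54808876  62.33526526 197.881047  ] [ 0.00932655 -0.27180273  0.8470379 ] 16.906579868646713 r 49.06501927577955 -156.37246927457107 [-0.002  0.004 -0.008]
```

```bash
cat >> h.py <<'E'
HX=17.5
def phi(p,c=A): d=np.array(p)[:2]-c; return HX-np.degrees(np.arctan2(d[1],d[0]))
def pos(f,c=A,r=48.): h=np.radians(HX-f); return np.r_[c+r*np.array([np.cos(h),np.sin(h)]),0]
def plan(step,n,c=A,r=48.,z=198.):
    o=get_obs(); p=np.array(o["tcp_pos"]); f0=phi(p,c)%360; F=np.array(o["contact_force"])
    u=(p[:2]-c)/np.hypot(*(p[:2]-c)); t=np.array([u[1],-u[0]])
    print("t",round(o["time_s"],2),"phi",round(f0,1),"r",round(np.hypot(*(p[:2]-c)),1),"z",round(p[2],1),"Frad",F[:2]@u,"Ftan",F[:2]@t,"w",round(o["width"],1),turn(HX))
    for k in range(n):
        base=np.r_[p[:2],0] if k==0 else pos(f0+k*step,c,r)
        for i in range(1,6):
            print(k,i,(shift(pos(f0+k*step+step*i/5,c,r),o,base)[:2]).round(3), round((p[2]-z)/200,3) if k==0 else "")
E
python3 -c "
from h import *
plan(14,3)"
```

```text
t 7.95 phi 173.9 r 49.1 z 197.9 Frad 0.10039091593829216 Ftan -0.25275556089195295 w 16.9 [-0.002  0.004 -0.001]
0 1 [ 0.004 -0.012] -0.001
0 2 [ 0.004 -0.024] -0.001
0 3 [ 0.004 -0.036] -0.001
0 4 [ 0.005 -0.047] -0.001
0 5 [ 0.006 -0.059] -0.001
1 1 [ 0.002 -0.012] 
1 2 [ 0.004 -0.023] 
1 3 [ 0.007 -0.034] 
1 4 [ 0.011 -0.046] 
1 5 [ 0.015 -0.057] 
2 1 [ 0.005 -0.011] 
2 2 [ 0.01  -0.021] 
2 3 [ 0.015 -0.032] 
2 4 [ 0.022 -0.042] 
2 5 [ 0.028 -0.051]
```

```bash

python3 -m creep '[{"dp":[0.001,-0.012,0],"angular":[0,0,0],"fingers":0.1},{"dp":[0.002,-0.024,0],"angular":[0,0,0],"fingers":0.1},{"dp":[0.003,-0.036,0],"angular":[0,0,0],"fingers":0.1},{"dp":[0.005,-0.047,0],"angular":[0,0,0],"fingers":0.1},{"dp":[0.006,-0.059,0],"angular":[0,0,0],"fingers":0.1}]'
python3 -c "
from h import *
plan(14,0)"
python3 -m creep '[{"dp":[0.002,-0.012,0],"angular":[0,0,0],"fingers":0.1},{"dp":[0.004,-0.023,0],"angular":[0,0,0],"fingers":0.1},{"dp":[0.007,-0.034,0],"angular":[0,0,0],"fingers":0.1},{"dp":[0.011,-0.046,0],"angular":[0,0,0],"fingers":0.1},{"dp":[0.015,-0.057,0],"angular":[0,0,0],"fingers":0.1}]'
python3 -c "
from h import *
plan(14,3)"
```

```text
time_s: 8.37
tcp_pos: [467.5, 74.2, 197.9]
tcp_rot: [0.988, 0.152, -0.002, -0.0]
contact_force: [-3.2, -0.3, 2.8]
width: 17.1
t 8.37 phi 188.2 r 48.6 z 197.9 Frad 3.2142041246369986 Ftan 0.218755045601873 w 17.1 [-0.002  0.006 -0.   ]
time_s: 8.78
tcp_pos: [467.1, 86.3, 197.9]
tcp_rot: [0.988, 0.152, -0.001, -0.0]
contact_force: [-0.5, -1.0, 0.8]
width: 17.1
t 8.78 phi 202.6 r 48.5 z 197.9 Frad 0.3825919562397556 Ftan -1.0610727965408673 w 17.1 [-0.002  0.005 -0.   ]
0 1 [ 0.007 -0.01 ] -0.0
0 2 [ 0.013 -0.02 ] -0.0
0 3 [ 0.018 -0.03 ] -0.0
0 4 [ 0.025 -0.04 ] -0.0
0 5 [ 0.031 -0.05 ] -0.0
1 1 [ 0.007 -0.009] 
1 2 [ 0.015 -0.018] 
1 3 [ 0.023 -0.027] 
1 4 [ 0.031 -0.035] 
1 5 [ 0.04  -0.042] 
2 1 [ 0.009 -0.007] 
2 2 [ 0.019 -0.014] 
2 3 [ 0.029 -0.02 ] 
2 4 [ 0.039 -0.026] 
2 5 [ 0.049 -0.031]
```

```bash
cat > s.py <<'E'
from h import *
plan(0,0)
E
python3 -m creep '[{"dp":[0.006,-0.01,0],"angular":[0,0,0],"fingers":0.1},{"dp":[0.012,-0.02,0],"angular":[0,0,0],"fingers":0.1},{"dp":[0.018,-0.03,0],"angular":[0,0,0],"fingers":0.1},{"dp":[0.025,-0.04,0],"angular":[0,0,0],"fingers":0.1},{"dp":[0.031,-0.05,0],"angular":[0,0,0],"fingers":0.1}]' >/dev/null; python3 s.py
python3 -m creep '[{"dp":[0.007,-0.009,0],"angular":[0,0,0],"fingers":0.1},{"dp":[0.015,-0.018,0],"angular":[0,0,0],"fingers":0.1},{"dp":[0.023,-0.027,0],"angular":[0,0,0],"fingers":0.1},{"dp":[0.031,-0.035,0],"angular":[0,0,0],"fingers":0.1},{"dp":[0.04,-0.042,0],"angular":[0,0,0],"fingers":0.1}]' >/dev/null; python3 s.py
python3 -m creep '[{"dp":[0.009,-0.007,0],"angular":[0,0,0],"fingers":0.1},{"dp":[0.019,-0.014,0],"angular":[0,0,0],"fingers":0.1},{"dp":[0.029,-0.02,0],"angular":[0,0,0],"fingers":0.1},{"dp":[0.039,-0.026,0],"angular":[0,0,0],"fingers":0.1},{"dp":[0.049,-0.031,0],"angular":[0,0,0],"fingers":0.1}]' >/dev/null
python3 -c "
from h import *
plan(14,4)"
```

```text
t 9.2 phi 217.1 r 48.2 z 197.9 Frad 1.7143846668976321 Ftan -0.7762334912545805 w 16.9 [-0.002  0.005  0.   ]
t 9.62 phi 231.2 r 48.0 z 197.9 Frad 0.5065066980892499 Ftan 0.22950238413210297 w 17.2 [-0.002  0.004 -0.   ]
t 10.03 phi 243.4 r 47.8 z 197.7 Frad 0.7132494585465257 Ftan -9.460872382915726 w 16.9 [ 0.001  0.01  -0.001]
0 1 [ 0.01  -0.006] -0.001
0 2 [ 0.021 -0.01 ] -0.001
0 3 [ 0.032 -0.014] -0.001
0 4 [ 0.043 -0.018] -0.001
0 5 [ 0.055 -0.021] -0.001
1 1 [ 0.012 -0.002] 
1 2 [ 0.023 -0.004] 
1 3 [ 0.035 -0.005] 
1 4 [ 0.046 -0.006] 
1 5 [ 0.058 -0.006] 
2 1 [0.012 0.001] 
2 2 [0.023 0.002] 
2 3 [0.035 0.003] 
2 4 [0.046 0.006] 
2 5 [0.058 0.008] 
3 1 [0.011 0.003] 
3 2 [0.022 0.007] 
3 3 [0.033 0.012] 
3 4 [0.044 0.017] 
3 5 [0.054 0.022]
```

Bite is between φ = 231.2° and 243.4°; I'll take about 238°. So the target is a return to φ = 238° one turn later. Continuing under load.

```bash

python3 -m creep '[{"dp":[0.01,-0.006,0],"angular":[0,0,0],"fingers":0.1},{"dp":[0.021,-0.01,0],"angular":[0,0,0],"fingers":0.1},{"dp":[0.032,-0.014,0],"angular":[0,0,0],"fingers":0.1},{"dp":[0.043,-0.018,0],"angular":[0,0,0],"fingers":0.1},{"dp":[0.055,-0.021,0],"angular":[0,0,0],"fingers":0.1}]' >/dev/null; python3 s.py
python3 -m creep '[{"dp":[0.012,-0.002,0],"angular":[0,0,0],"fingers":0.1},{"dp":[0.023,-0.004,0],"angular":[0,0,0],"fingers":0.1},{"dp":[0.035,-0.005,0],"angular":[0,0,0],"fingers":0.1},{"dp":[0.046,-0.006,0],"angular":[0,0,0],"fingers":0.1},{"dp":[0.058,-0.006,0],"angular":[0,0,0],"fingers":0.1}]' >/dev/null
python3 -c "
from h import *
plan(20,3)"
```

```text
t 10.45 phi 255.1 r 47.7 z 197.7 Frad 0.838386393989645 Ftan -9.147811003102904 w 17.3 [ 0.003  0.019 -0.003]
t 10.87 phi 267.0 r 47.4 z 197.7 Frad 0.8673980211743716 Ftan -8.728164933506742 w 16.8 [ 0.004  0.028 -0.003]
0 1 [ 0.017 -0.003] -0.001
0 2 [ 0.033 -0.003] -0.001
0 3 [ 0.05  -0.001] -0.001
0 4 [0.066 0.003] -0.001
0 5 [0.083 0.007] -0.001
1 1 [0.016 0.005] 
1 2 [0.031 0.012] 
1 3 [0.046 0.02 ] 
1 4 [0.061 0.028] 
1 5 [0.074 0.038] 
2 1 [0.013 0.011] 
2 2 [0.025 0.022] 
2 3 [0.037 0.034] 
2 4 [0.047 0.047] 
2 5 [0.057 0.061]
```

```bash

python3 -m creep '[{"dp":[0.017,-0.003,0],"angular":[0.004,0.028,0],"fingers":0.1},{"dp":[0.033,-0.003,0],"angular":[0.004,0.028,0],"fingers":0.1},{"dp":[0.05,-0.001,0],"angular":[0.004,0.028,0],"fingers":0.1},{"dp":[0.066,0.003,0],"angular":[0.004,0.028,0],"fingers":0.1},{"dp":[0.083,0.007,0],"angular":[0.004,0.028,0],"fingers":0.1}]' >/dev/null; python3 s.py
python3 -m creep '[{"dp":[0.016,0.005,0],"angular":[0,0.02,0],"fingers":0.1},{"dp":[0.031,0.011,0],"angular":[0,0.02,0],"fingers":0.1},{"dp":[0.047,0.018,0],"angular":[0,0.02,0],"fingers":0.1},{"dp":[0.062,0.026,0],"angular":[0,0.02,0],"fingers":0.1},{"dp":[0.075,0.035,0],"angular":[0,0.02,0],"fingers":0.1}]' >/dev/null
python3 -c "
from h import *
plan(20,3)"
```

```text
t 11.28 phi 284.9 r 47.4 z 197.6 Frad -3.675842123260074 Ftan -9.185258754452876 w 17.1 [ 0.001  0.009 -0.004]
t 11.7 phi 302.5 r 47.1 z 197.7 Frad -1.9130168182140264 Ftan -8.488022195091288 w 17.2 [-0.001 -0.002 -0.003]
0 1 [0.016 0.006] -0.002
0 2 [0.029 0.016] -0.002
0 3 [0.042 0.027] -0.002
0 4 [0.053 0.04 ] -0.002
0 5 [0.064 0.053] -0.002
1 1 [0.01  0.014] 
1 2 [0.019 0.028] 
1 3 [0.026 0.043] 
1 4 [0.033 0.058] 
1 5 [0.039 0.074] 
2 1 [0.005 0.016] 
2 2 [0.008 0.033] 
2 3 [0.01  0.049] 
2 4 [0.011 0.066] 
2 5 [0.011 0.083]
```

```bash

python3 -m creep '[{"dp":[0.014,0.006,0],"angular":[0,0,0],"fingers":0.1},{"dp":[0.027,0.016,0],"angular":[0,0,0],"fingers":0.1},{"dp":[0.039,0.027,0],"angular":[0,0,0],"fingers":0.1},{"dp":[0.051,0.039,0],"angular":[0,0,0],"fingers":0.1},{"dp":[0.062,0.052,0],"angular":[0,0,0],"fingers":0.1}]' >/dev/null; python3 s.py
python3 -m creep '[{"dp":[0.01,0.014,0],"angular":[0,0,0],"fingers":0.1},{"dp":[0.02,0.028,0],"angular":[0,0,0],"fingers":0.1},{"dp":[0.028,0.043,0],"angular":[0,0,0],"fingers":0.1},{"dp":[0.035,0.058,0],"angular":[0,0,0],"fingers":0.1},{"dp":[0.041,0.073,0],"angular":[0,0,0],"fingers":0.1}]' >/dev/null
python3 -c "
from h import *
plan(20,3)"
```

```text
t 12.12 phi 319.0 r 47.2 z 197.7 Frad -4.172339751496911 Ftan -9.382385682974375 w 16.8 [-0.004  0.008 -0.   ]
t 12.53 phi 335.5 r 47.0 z 197.8 Frad -2.2216136971247127 Ftan -9.446247143452862 w 17.0 [-0.011  0.013  0.004]
0 1 [0.011 0.014] -0.001
0 2 [0.016 0.029] -0.001
0 3 [0.02  0.046] -0.001
0 4 [0.023 0.062] -0.001
0 5 [0.025 0.079] -0.001
1 1 [0.001 0.017] 
1 2 [0.    0.033] 
1 3 [-0.001  0.05 ] 
1 4 [-0.004  0.067] 
1 5 [-0.008  0.083] 
2 1 [-0.005  0.016] 
2 2 [-0.011  0.032] 
2 3 [-0.018  0.047] 
2 4 [-0.027  0.061] 
2 5 [-0.036  0.075]
```

```bash

python3 -m creep '[{"dp":[0.008,0.015,0],"angular":[-0.01,0.01,0],"fingers":0.1},{"dp":[0.014,0.03,0],"angular":[-0.01,0.01,0],"fingers":0.1},{"dp":[0.018,0.046,0],"angular":[-0.01,0.01,0],"fingers":0.1},{"dp":[0.022,0.063,0],"angular":[-0.01,0.01,0],"fingers":0.1},{"dp":[0.024,0.08,0],"angular":[-0.01,0.01,0],"fingers":0.1}]' >/dev/null; python3 s.py
python3 -m creep '[{"dp":[0.002,0.017,0],"angular":[-0.01,0,0],"fingers":0.1},{"dp":[0.002,0.033,0],"angular":[-0.01,0,0],"fingers":0.1},{"dp":[0.001,0.05,0],"angular":[-0.01,0,0],"fingers":0.1},{"dp":[-0.001,0.067,0],"angular":[-0.01,0,0],"fingers":0.1},{"dp":[-0.005,0.083,0],"angular":[-0.01,0,0],"fingers":0.1}]' >/dev/null
python3 -c "
from h import *
plan(20,3)"
```

```text
t 12.95 phi 351.0 r 47.3 z 197.8 Frad -3.686318131164932 Ftan -9.417262380483429 w 16.8 [-0.009  0.008  0.009]
t 13.37 phi 5.7 r 47.0 z 198.0 Frad 1.1863928294846258 Ftan -9.998110458429508 w 17.1 [-0.009  0.005  0.015]
0 1 [0.002 0.017] -0.0
0 2 [-0.001  0.033] -0.0
0 3 [-0.006  0.05 ] -0.0
0 4 [-0.012  0.065] -0.0
0 5 [-0.018  0.081] -0.0
1 1 [-0.008  0.015] 
1 2 [-0.017  0.029] 
1 3 [-0.027  0.042] 
1 4 [-0.038  0.055] 
1 5 [-0.049  0.067] 
2 1 [-0.012  0.011] 
2 2 [-0.026  0.021] 
2 3 [-0.04   0.031] 
2 4 [-0.054  0.039] 
2 5 [-0.069  0.046]
```

```bash

python3 -m creep '[{"dp":[-0.001,0.017,0],"angular":[-0.01,0,0.015],"fingers":0.1},{"dp":[-0.004,0.034,0],"angular":[-0.01,0,0.015],"fingers":0.1},{"dp":[-0.008,0.051,0],"angular":[-0.01,0,0.015],"fingers":0.1},{"dp":[-0.014,0.068,0],"angular":[-0.01,0,0.015],"fingers":0.1},{"dp":[-0.021,0.084,0],"angular":[-0.01,0,0.015],"fingers":0.1}]' >/dev/null; python3 s.py
python3 -m creep '[{"dp":[-0.007,0.015,0],"angular":[-0.01,0,0.01],"fingers":0.1},{"dp":[-0.015,0.029,0],"angular":[-0.01,0,0.01],"fingers":0.1},{"dp":[-0.024,0.043,0],"angular":[-0.01,0,0.01],"fingers":0.1},{"dp":[-0.034,0.057,0],"angular":[-0.01,0,0.01],"fingers":0.1},{"dp":[-0.045,0.07,0],"angular":[-0.01,0,0.01],"fingers":0.1}]' >/dev/null
python3 -c "
from h import *
plan(20,3)"
```

```text
t 13.78 phi 21.0 r 47.3 z 198.0 Frad -0.39319336703456187 Ftan -10.537833463836364 w 16.9 [-0.009  0.     0.007]
t 14.2 phi 35.7 r 47.2 z 198.2 Frad 4.019846499276693 Ftan -11.195210353280816 w 17.1 [-0.007 -0.012  0.003]
0 1 [-0.007  0.016] 0.001
0 2 [-0.018  0.028] 0.001
0 3 [-0.03  0.04] 0.001
0 4 [-0.043  0.051] 0.001
0 5 [-0.056  0.061] 0.001
1 1 [-0.014  0.009] 
1 2 [-0.029  0.017] 
1 3 [-0.044  0.024] 
1 4 [-0.06  0.03] 
1 5 [-0.076  0.034] 
2 1 [-0.016  0.004] 
2 2 [-0.033  0.006] 
2 3 [-0.05   0.007] 
2 4 [-0.066  0.007] 
2 5 [-0.083  0.006]
```

```bash

python3 -m creep '[{"dp":[-0.009,0.015,0],"angular":[-0.01,-0.01,0],"fingers":0.1},{"dp":[-0.02,0.028,0],"angular":[-0.01,-0.01,0],"fingers":0.1},{"dp":[-0.031,0.041,0],"angular":[-0.01,-0.01,0],"fingers":0.1},{"dp":[-0.044,0.053,0],"angular":[-0.01,-0.01,0],"fingers":0.1},{"dp":[-0.058,0.063,0],"angular":[-0.01,-0.01,0],"fingers":0.1}]' >/dev/null; python3 s.py
python3 -m creep '[{"dp":[-0.013,0.01,0],"angular":[0,-0.01,0],"fingers":0.1},{"dp":[-0.027,0.019,0],"angular":[0,-0.01,0],"fingers":0.1},{"dp":[-0.042,0.027,0],"angular":[0,-0.01,0],"fingers":0.1},{"dp":[-0.058,0.034,0],"angular":[0,-0.01,0],"fingers":0.1},{"dp":[-0.074,0.039,0],"angular":[0,-0.01,0],"fingers":0.1}]' >/dev/null
python3 -c "
from h import *
plan(20,3)"
```

```text
t 14.62 phi 51.2 r 47.6 z 198.2 Frad 1.413345945135827 Ftan -10.632306143770915 w 16.7 [-0.003 -0.014  0.008]
t 15.03 phi 66.9 r 47.8 z 198.3 Frad 3.90944780494011 Ftan -10.832797861445403 w 17.1 [-0.005 -0.019  0.01 ]
0 1 [-0.015  0.007] 0.001
0 2 [-0.031  0.012] 0.001
0 3 [-0.048  0.015] 0.001
0 4 [-0.064  0.018] 0.001
0 5 [-0.081  0.019] 0.001
1 1 [-0.017  0.   ] 
1 2 [-0.033 -0.001] 
1 3 [-0.05  -0.003] 
1 4 [-0.067 -0.006] 
1 5 [-0.083 -0.011] 
2 1 [-0.016 -0.006] 
2 2 [-0.031 -0.012] 
2 3 [-0.046 -0.02 ] 
2 4 [-0.06  -0.028] 
2 5 [-0.074 -0.038]
```

```bash

python3 -m creep '[{"dp":[-0.016,0.006,0],"angular":[0,-0.02,0.01],"fingers":0.1},{"dp":[-0.032,0.011,0],"angular":[0,-0.02,0.01],"fingers":0.1},{"dp":[-0.048,0.015,0],"angular":[0,-0.02,0.01],"fingers":0.1},{"dp":[-0.065,0.018,0],"angular":[0,-0.02,0.01],"fingers":0.1},{"dp":[-0.082,0.019,0],"angular":[0,-0.02,0.01],"fingers":0.1}]' >/dev/null; python3 s.py
python3 -m creep '[{"dp":[-0.017,0.001,0],"angular":[0,-0.02,0],"fingers":0.1},{"dp":[-0.033,0.001,0],"angular":[0,-0.02,0],"fingers":0.1},{"dp":[-0.05,0,0],"angular":[0,-0.02,0],"fingers":0.1},{"dp":[-0.067,-0.002,0],"angular":[0,-0.02,0],"fingers":0.1},{"dp":[-0.084,-0.006,0],"angular":[0,-0.02,0],"fingers":0.1}]' >/dev/null
python3 -c "
from h import *
plan(20,3)"
```

```text
t 15.45 phi 82.9 r 48.3 z 198.3 Frad 3.543193334752478 Ftan -11.326931576243346 w 17.3 [-0.004 -0.014  0.002]
t 15.87 phi 99.0 r 48.5 z 198.3 Frad 3.1469238830765858 Ftan -11.114101770139749 w 17.5 [-0.001 -0.009  0.001]
0 1 [-0.016 -0.006] 0.002
0 2 [-0.032 -0.01 ] 0.002
0 3 [-0.048 -0.015] 0.002
0 4 [-0.063 -0.022] 0.002
0 5 [-0.078 -0.03 ] 0.002
1 1 [-0.014 -0.009] 
1 2 [-0.028 -0.018] 
1 3 [-0.041 -0.029] 
1 4 [-0.053 -0.04 ] 
1 5 [-0.065 -0.052] 
2 1 [-0.011 -0.013] 
2 2 [-0.02  -0.027] 
2 3 [-0.029 -0.041] 
2 4 [-0.036 -0.056] 
2 5 [-0.043 -0.071]
```

```bash

python3 -m creep '[{"dp":[-0.017,-0.004,0],"angular":[0,-0.01,0],"fingers":0.1},{"dp":[-0.034,-0.009,0],"angular":[0,-0.01,0],"fingers":0.1},{"dp":[-0.05,-0.014,0],"angular":[0,-0.01,0],"fingers":0.1},{"dp":[-0.066,-0.02,0],"angular":[0,-0.01,0],"fingers":0.1},{"dp":[-0.08,-0.028,0],"angular":[0,-0.01,0],"fingers":0.1}]' >/dev/null; python3 s.py
python3 -m creep '[{"dp":[-0.015,-0.008,0],"angular":[0,-0.01,0],"fingers":0.1},{"dp":[-0.03,-0.016,0],"angular":[0,-0.01,0],"fingers":0.1},{"dp":[-0.044,-0.026,0],"angular":[0,-0.01,0],"fingers":0.1},{"dp":[-0.057,-0.036,0],"angular":[0,-0.01,0],"fingers":0.1},{"dp":[-0.07,-0.047,0],"angular":[0,-0.01,0],"fingers":0.1}]' >/dev/null
python3 -c "
from h import *
plan(20,3)"
```

```text
t 16.28 phi 115.2 r 48.8 z 198.3 Frad 2.6984197541600006 Ftan -12.072589094502787 w 17.4 [ 0.003 -0.011 -0.001]
t 16.7 phi 131.0 r 49.1 z 198.2 Frad -0.20416998110198842 Ftan -11.82857395805689 w 16.9 [ 0.009 -0.012 -0.004]
0 1 [-0.009 -0.016] 0.001
0 2 [-0.02  -0.028] 0.001
0 3 [-0.031 -0.041] 0.001
0 4 [-0.04  -0.055] 0.001
0 5 [-0.049 -0.069] 0.001
1 1 [-0.008 -0.015] 
1 2 [-0.014 -0.03 ] 
1 3 [-0.02  -0.046] 
1 4 [-0.024 -0.062] 
1 5 [-0.027 -0.079] 
2 1 [-0.002 -0.017] 
2 2 [-0.003 -0.033] 
2 3 [-0.003 -0.05 ] 
2 4 [-0.001 -0.067] 
2 5 [ 0.001 -0.083]
```

```bash

python3 -m creep '[{"dp":[-0.012,-0.013,0],"angular":[0.01,-0.01,0],"fingers":0.1},{"dp":[-0.023,-0.026,0],"angular":[0.01,-0.01,0],"fingers":0.1},{"dp":[-0.034,-0.04,0],"angular":[0.01,-0.01,0],"fingers":0.1},{"dp":[-0.043,-0.055,0],"angular":[0.01,-0.01,0],"fingers":0.1},{"dp":[-0.052,-0.069,0],"angular":[0.01,-0.01,0],"fingers":0.1}]' >/dev/null; python3 s.py
python3 -m creep '[{"dp":[-0.008,-0.015,0],"angular":[0.01,-0.01,0],"fingers":0.1},{"dp":[-0.015,-0.03,0],"angular":[0.01,-0.01,0],"fingers":0.1},{"dp":[-0.022,-0.046,0],"angular":[0.01,-0.01,0],"fingers":0.1},{"dp":[-0.027,-0.062,0],"angular":[0.01,-0.01,0],"fingers":0.1},{"dp":[-0.031,-0.078,0],"angular":[0.01,-0.01,0],"fingers":0.1}]' >/dev/null
python3 -c "
from h import *
plan(20,3)"
```

```text
t 17.12 phi 147.0 r 49.1 z 198.1 Frad 2.4126348492439598 Ftan -11.212323853515667 w 16.9 [ 0.006 -0.009 -0.009]
t 17.53 phi 162.1 r 49.0 z 198.0 Frad 2.1307506686403634 Ftan -13.049093561283701 w 17.4 [ 0.005 -0.003 -0.015]
0 1 [ 0.    -0.018] 0.0
0 2 [-0.003 -0.034] 0.0
0 3 [-0.006 -0.051] 0.0
0 4 [-0.007 -0.067] 0.0
0 5 [-0.007 -0.084] 0.0
1 1 [ 0.001 -0.017] 
1 2 [ 0.003 -0.033] 
1 3 [ 0.007 -0.05 ] 
1 4 [ 0.011 -0.066] 
1 5 [ 0.017 -0.082] 
2 1 [ 0.007 -0.015] 
2 2 [ 0.014 -0.03 ] 
2 3 [ 0.023 -0.044] 
2 4 [ 0.033 -0.058] 
2 5 [ 0.044 -0.071]
```

```bash

python3 -m creep '[{"dp":[-0.003,-0.017,0],"angular":[0,0,-0.01],"fingers":0.1},{"dp":[-0.005,-0.034,0],"angular":[0,0,-0.01],"fingers":0.1},{"dp":[-0.007,-0.051,0],"angular":[0,0,-0.01],"fingers":0.1},{"dp":[-0.007,-0.068,0],"angular":[0,0,-0.01],"fingers":0.1},{"dp":[-0.007,-0.084,0],"angular":[0,0,-0.01],"fingers":0.1}]' >/dev/null; python3 s.py
python3 -m creep '[{"dp":[0,-0.017,0],"angular":[0,0,-0.01],"fingers":0.1},{"dp":[0.001,-0.033,0],"angular":[0,0,-0.01],"fingers":0.1},{"dp":[0.003,-0.05,0],"angular":[0,0,-0.01],"fingers":0.1},{"dp":[0.007,-0.066,0],"angular":[0,0,-0.01],"fingers":0.1},{"dp":[0.012,-0.082,0],"angular":[0,0,-0.01],"fingers":0.1}]' >/dev/null
python3 -c "
from h import *
plan(18,3)"
```

```text
t 17.95 phi 177.0 r 48.8 z 197.9 Frad 4.177888993947966 Ftan -12.928885254213524 w 16.9 [ 0.014 -0.    -0.012]
t 18.37 phi 191.6 r 48.6 z 197.8 Frad 3.992948313832406 Ftan -12.545605388463343 w 17.1 [ 0.023  0.006 -0.009]
0 1 [ 0.006 -0.014] -0.001
0 2 [ 0.011 -0.029] -0.001
0 3 [ 0.016 -0.043] -0.001
0 4 [ 0.022 -0.056] -0.001
0 5 [ 0.029 -0.07 ] -0.001
1 1 [ 0.008 -0.013] 
1 2 [ 0.016 -0.025] 
1 3 [ 0.026 -0.037] 
1 4 [ 0.036 -0.048] 
1 5 [ 0.047 -0.059] 
2 1 [ 0.011 -0.01 ] 
2 2 [ 0.023 -0.019] 
2 3 [ 0.036 -0.027] 
2 4 [ 0.049 -0.035] 
2 5 [ 0.062 -0.042]
```

```bash

python3 -m creep '[{"dp":[0.003,-0.015,0],"angular":[0.02,0,-0.01],"fingers":0.1},{"dp":[0.007,-0.03,0],"angular":[0.02,0,-0.01],"fingers":0.1},{"dp":[0.012,-0.045,0],"angular":[0.02,0,-0.01],"fingers":0.1},{"dp":[0.019,-0.059,0],"angular":[0.02,0,-0.01],"fingers":0.1},{"dp":[0.027,-0.073,0],"angular":[0.02,0,-0.01],"fingers":0.1}]' >/dev/null; python3 s.py
python3 -m creep '[{"dp":[0.006,-0.013,0],"angular":[0.01,0,0],"fingers":0.1},{"dp":[0.013,-0.025,0],"angular":[0.01,0,0],"fingers":0.1},{"dp":[0.021,-0.038,0],"angular":[0.01,0,0],"fingers":0.1},{"dp":[0.03,-0.05,0],"angular":[0.01,0,0],"fingers":0.1},{"dp":[0.04,-0.061,0],"angular":[0.01,0,0],"fingers":0.1}]' >/dev/null
python3 -c "
from h import *
o=get_obs(); plan(238-phi(o['tcp_pos'])%360,1)"
```

```text
t 18.78 phi 205.1 r 48.5 z 197.7 Frad 2.423508529771205 Ftan -11.967769565978761 w 16.8 [ 0.012  0.014 -0.006]
t 19.2 phi 217.7 r 48.2 z 197.7 Frad 4.523301015904323 Ftan -12.564355438012099 w 17.1 [ 0.01   0.024 -0.011]
0 1 [ 0.012 -0.013] -0.002
0 2 [ 0.023 -0.025] -0.002
0 3 [ 0.036 -0.036] -0.002
0 4 [ 0.049 -0.047] -0.002
0 5 [ 0.063 -0.057] -0.002
```

```bash

python3 -m creep '[{"dp":[0.01,-0.013,0],"angular":[0.01,0.02,0],"fingers":0.1},{"dp":[0.021,-0.026,0],"angular":[0.01,0.02,0],"fingers":0.1},{"dp":[0.034,-0.038,0],"angular":[0.01,0.02,0],"fingers":0.1},{"dp":[0.048,-0.049,0],"angular":[0.01,0.02,0],"fingers":0.1},{"dp":[0.063,-0.058,0],"angular":[0.01,0.02,0],"fingers":0.1}]' >/dev/null
python3 -c "
from h import *
o=get_obs(); plan(241-phi(o['tcp_pos'])%360,1)"
```

```text
t 19.62 phi 233.9 r 47.9 z 197.6 Frad 2.469951457569333 Ftan -12.840774394792817 w 17.0 [ 0.006  0.016 -0.016]
0 1 [ 0.005 -0.004] -0.002
0 2 [ 0.009 -0.007] -0.002
0 3 [ 0.014 -0.01 ] -0.002
0 4 [ 0.019 -0.013] -0.002
0 5 [ 0.025 -0.016] -0.002
```

```bash

python3 -m creep '[{"dp":[0.008,-0.006,0],"angular":[0,0.01,0],"fingers":0.1},{"dp":[0.015,-0.012,0],"angular":[0,0.01,0],"fingers":0.1},{"dp":[0.022,-0.016,0],"angular":[0,0.01,0],"fingers":0.1},{"dp":[0.029,-0.02,0],"angular":[0,0.01,0],"fingers":0.1},{"dp":[0.029,-0.02,0],"angular":[0,0.01,0],"fingers":0.1}]' >/dev/null
python3 s.py
```

```text
t 20.03 phi 238.6 r 48.0 z 197.6 Frad 2.0094407722331007 Ftan -11.418576272582085 w 16.9 [ 0.011  0.018 -0.018]
```

φ = 238.6°, one turn from the bite. Unload, open slightly, then lift straight up.

```bash

python3 -m creep '[{"dp":[0,0,0],"angular":[0,0,0],"fingers":0.2},{"dp":[0,0,0],"angular":[0,0,0],"fingers":0.3},{"dp":[0,0,0],"angular":[0,0,0],"fingers":0.32},{"dp":[0,0,0],"angular":[0,0,0],"fingers":0.32},{"dp":[0,0,0],"angular":[0,0,0],"fingers":0.32}]'
python3 s.py
python3 -m creep '[{"dp":[0,0,-0.08],"angular":[0,0,0],"fingers":0.32},{"dp":[0,0,-0.18],"angular":[0,0,0],"fingers":0.32},{"dp":[0,0,-0.28],"angular":[0,0,0],"fingers":0.32},{"dp":[0,0,-0.4],"angular":[0,0,0],"fingers":0.32},{"dp":[0,0,-0.5],"angular":[0,0,0],"fingers":0.32}]'
python3 -m creep '[{"dp":[-0.1,0.1,-0.1],"angular":[0,0,0],"fingers":0.32},{"dp":[-0.2,0.2,-0.2],"angular":[0,0,0],"fingers":0.32},{"dp":[-0.25,0.3,-0.2],"angular":[0,0,0],"fingers":0.32},{"dp":[-0.25,0.45,-0.2],"angular":[0,0,0],"fingers":0.32},{"dp":[-0.25,0.6,-0.2],"angular":[0,0,0],"fingers":0.32}]'
python3 -m creep '[{"dp":[0,0.15,0],"angular":[0,0,0],"fingers":0.32},{"dp":[0,0.3,0],"angular":[0,0,0],"fingers":0.32},{"dp":[0,0.45,0],"angular":[0,0,0],"fingers":0.32},{"dp":[0,0.6,0],"angular":[0,0,0],"fingers":0.32},{"dp":[0,0.6,0],"angular":[0,0,0],"fingers":0.32}]'
python3 - <<'E'
from h import *
np.set_printoptions(precision=1,suppress=True)
for n in("top","scene"):
    c=camera(n);P,C,R=cloud(c); save(c,n+"9.png",(120,290,170,370),3.5)
    m=(np.hypot(P[:,0]-515,P[:,1]-82)<75)&(P[:,2]>200)&(P[:,2]<222);k=P[m].mean(0)
    print(n,"knob",m.sum(),k,"phi",phi(k)%360)
    m=(np.hypot(P[:,0]-559,P[:,1]+57)<50)&(P[:,2]>70)&(P[:,2]<90)&(P[:,1]<0);t=P[m][:,:2].mean(0)-A;print("tab jig",m.sum(),t@JX,t@JY)
print(get_obs()["tcp_pos"],get_obs()["time_s"])
E
```

```text
time_s: 20.45
tcp_pos: [479.7, 113.8, 197.6]
tcp_rot: [0.989, 0.147, -0.004, 0.003]
contact_force: [-0.2, -0.2, -0.7]
width: 28.4
t 20.45 phi 239.1 r 47.9 z 197.6 Frad -0.009930323859971951 Ftan -0.29849669766082376 w 28.4 [ 0.01   0.017 -0.018]
time_s: 20.87
tcp_pos: [480.6, 114.9, 299.0]
tcp_rot: [0.989, 0.148, -0.004, 0.003]
contact_force: [0.2, 0.1, 0.0]
width: 28.0
time_s: 21.28
tcp_pos: [468.0, -15.0, 340.8]
tcp_rot: [0.989, 0.148, -0.003, 0.003]
contact_force: [1.1, 0.8, -0.3]
width: 28.2
time_s: 21.7
tcp_pos: [503.8, -136.1, 341.4]
tcp_rot: [0.989, 0.145, -0.003, 0.005]
contact_force: [-1.0, -0.5, -0.4]
width: 28.0
top knob 30 [478.2 110.7 212.6] phi 235.07031531350677
tab jig 47 -146.18112624431868 -27.579184481287548
scene knob 36 [481.2 116.2 209.3] phi 242.45928589198408
tab jig 64 -142.90243782021088 -29.471431293691204
[ 503.3 -130.5  341.2] 21.8
```

View pics/scene9.png

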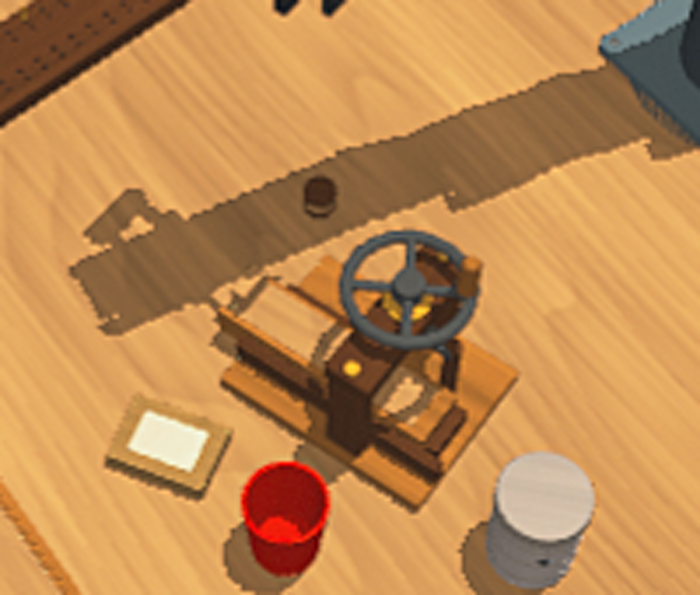

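```bash
python3 -c "
from workcell import sign_off; print(sign_off())"
```

```text
the job is handed in; nothing more can be done
None
```

I pushed the box home, tightened the clamp one turn from the bite, let go and handed the job in at about 22 s of the 66 s. I can't read the clamp force directly, so the one-turn count is my only evidence that it is within 4.4–5.2 N.

- **Box:** I pushed it by the tab with closed fingers until it stalled against the stop, with about 20 N on the tool. After release, the cameras put the tab at jig x of −146 mm (top) and −143 mm (scene). Fully home is −145 mm, so both agree within the cameras' accuracy.
- **Wheel:** I gripped the knob and turned it clockwise. It ran free from 174° to 231° (under about 1 N), then bit somewhere before 243° (about 9.5 N). I took the bite as 238° ± 6°; the allowance is about ±29°.
- **One turn:** I stopped one turn later at 238.6°. After release the cameras read the knob at 235° (top) and 242° (scene). They differ by 7°, but their mean matches the tool reading.
- **Release:** The arm is clear of everything and the contact force is near zero. In the last picture the canister, dice cup, card case and draughtsmen look unmoved. I did not measure them again, and I did not check the spare box or cribbage board in that picture.

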